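# Load the sanding track with blocks that match the sample

### The arm

A 6-joint arm with a two-finger parallel gripper is mounted at the origin on the work surface. World frame = base frame: x ahead of the robot, y to its left, z up, the work surface at z = 0. Lengths are in m, angles in rad, forces in N, time in s.
With the tool pointing down it reaches from about 0.375 to 0.925 m from the base axis. Payload 5.7 kg.
Tool frame: the origin (TCP) lies between the finger pads; the fingertips stand 22 mm ahead of it and the grasp point (between the pads) lies 3 mm ahead of it; x points along the fingers, y is the direction in which the jaws open and shut, and the axes are right-handed (so a half turn about x gives the same grasp; the last joint's range is limited). The gripper opens to 88 mm and grips with 3 to 60 N. Pads are 20 mm wide; open, the fingers measure 115 mm over their backs; the gripper's body (75 mm by 178 mm) begins 61 mm behind the grasp point.
Start: joints at [-1.228, 0.359, 1.51, -0, 1.272, -0.115], TCP at [0.265, -0.538, 0.245] pointing down, gripper open.
Joint ranges: [-2.97, 2.97], [-1.01, 2.36], [0.21, 2.38], [-0.96, 4.11], [0.2, 2.71], [-2.98, 2.98]. Speed limits (rad/s): [2.39, 2.39, 3.14, 3.14, 3.14, 3.14].

### API

Orientations are given as a 3x3 rotation matrix whose columns are the frame's x, y, z axes.
In Python, from plant import arm, optics gives the robot as it stands.
- The arm moves only by the tool drive_tool, never from a script. Its argument "targets" is a list of rows, each a list of 3 entries, a list of its own where there are three numbers: the shift along the world's x, y, z in mm, then the turn about the world's z in degrees, then the opening, from 0 (shut) to 1 (fully open). A call has 1 to 12 rows; each row is the pose to reach, as a shift and turn from the pose commanded when the call began; what a row does not reach only later rows make up. A row lasts 1/12 s, in which the tool goes at most 41.7 mm and 7.16 degrees, less where a joint would pass 70% of its speed; a pose out of reach is approached as far as the arm can. A call with a gripper value outside its range is refused whole. The fingers move at their own pace and stop on an object; the grip force is fixed at half the most. Time passes only in rows, so rows that repeat a pose let the fingers close. It gives the time, the measured TCP pose, the force and the opening at its end, in the units of the state.
- arm.get_state(): the state, without advancing time (a new reading comes with each control period).
- optics.capture(name): name is "side" or "top" or "wrist"; returns a dict with "img" (480x640x3 uint8, blue, green, red), "K" (3x3 intrinsics, pixels), "extrinsics" (4x4, takes a point from camera to world coordinates). Camera axes: x right, y up, looking along -z (the intrinsics and any distortion apply to the point x, -y, -z); pixel columns grow to the right and rows downward; lengths in m; the calibration is good to about 2 mm. The wrist camera is an equidistant fisheye: a pixel r from the principal point sees the ray r / f radians off the axis. A picture is of the moment at which its call begins. There is no depth.
- arm.job_done(): hands the job in, once; it reports no verdict.
The state is a dict: "time_s": time; "joint_positions": joint angles; "qvel": joint speeds; "effort": joint torques, N m; "eef_pos": TCP position; "ee_rot": TCP orientation; "ft_force": force on the tool from outside, world axes, zero at the start; "wrist_torque": the same for the moment, N m; "width": finger opening in m.
Only numpy, scipy, OpenCV 4.12 (cv2) and the standard library are available. Lean on these libraries where they do the work, as an engineer would, in place of code of your own. Each camera call takes 0.05 s, during which the arm holds its last target.

### The job

Set up the sanding track for the next batch: draw the sprung follower back by its handle until it catches, lift out the solid packing block and lay it flat in the white offcut tray, and set every block from the bins whose outline matches the sample on the fabric pad down flat in the channel, outline upward. Keep the follower caught back until all of them are in, then push it forward off its catch so that it springs shut and clamps them in a row. Leave the other blocks in their bins, the sample lying where it is and the glue pot standing.

Things in the scene. Friction and masses are not known exactly. Their poses are not given: they have to be found in the camera images.
- track: Sanding track, fixed: a straight channel 260 mm long, 66 mm wide outside. Origin: middle of its underside; x runs along the channel to the end stop, z up. Floor 4 mm above the origin; channel 39 mm wide, side walls 10 mm thick, 14 mm high. End stop: inner face at x = +115 mm, top at 34 mm. Free length from end stop to follower face: 54 mm + follower.
- follower (a joint): Travel of the sprung follower back from the end stop (along track -x), m: 0 = fully forward, 0.121 = fully back. Its face is at track x = 61 mm - travel, top 33 mm high. A spring pushes it forward with 3 to 4.5 N. Drawn back past 0.109 (takes up to 15 N near there) it clicks over a sprung plunger and stays caught at about 0.117; pushed forward with about 5 N past 0.109 it comes free and closes.
- handle (a point): Middle of the follower's upright black handle, at 60 mm height; it moves with the follower, 30 mm behind its face. The handle is 14 mm thick along the track, 26 mm across, and stands from 27 to 77 mm high, free on all sides above 35 mm.
- tray: Offcut tray, white, fixed, 130 (x) x 100 (y) x 14 mm, walls and floor 4 mm. Origin: centre of its underside.
- packer_c (a point): Centre of the solid packing block, 60 (x) x 34 (y) x 30 (z) mm, darker wood, plain rectangle, loose; at first clamped in the track by the follower. 50 g.
- binA: Shallow grey bin, fixed, 148 x 148 x 14 mm, walls and floor 4 mm; holds the blocks A1 to A4 (those present). Origin: centre of its underside.
- sampleA_c (a point): Centre of the sample with the fork (U) outline, same outline as A1 to A4 but only 8 mm thick, lying on the fabric pad (90 x 90 x 4 mm) near the bins. Exactly one of the three samples is present; the others are absent (None).
- binB: Shallow grey bin, fixed, 148 x 148 x 14 mm, walls and floor 4 mm; holds the blocks B1 to B4 (those present). Origin: centre of its underside.
- sampleB_c (a point): Centre of the sample with the plus outline, same outline as B1 to B4 but only 8 mm thick, lying on the fabric pad (90 x 90 x 4 mm) near the bins. Exactly one of the three samples is present; the others are absent (None).
- binC: Shallow grey bin, fixed, 148 x 148 x 14 mm, walls and floor 4 mm; holds the blocks C1 to C4 (those present). Origin: centre of its underside.
- sampleC_c (a point): Centre of the sample with the H outline, same outline as C1 to C4 but only 8 mm thick, lying on the fabric pad (90 x 90 x 4 mm) near the bins. Exactly one of the three samples is present; the others are absent (None).
- A1_c (a point): Centre of plywood block A1, 34 x 34 mm, 30 mm tall (z, up), fork (U) outline: a notch 12 mm wide and 20 mm deep runs in from the middle of its +x side. 30 g, loose, may be absent.
- A2_c (a point): Centre of plywood block A2, 34 x 34 mm, 30 mm tall (z, up), fork (U) outline: a notch 12 mm wide and 20 mm deep runs in from the middle of its +x side. 30 g, loose, may be absent.
- A3_c (a point): Centre of plywood block A3, 34 x 34 mm, 30 mm tall (z, up), fork (U) outline: a notch 12 mm wide and 20 mm deep runs in from the middle of its +x side. 30 g, loose, may be absent.
- A4_c (a point): Centre of plywood block A4, 34 x 34 mm, 30 mm tall (z, up), fork (U) outline: a notch 12 mm wide and 20 mm deep runs in from the middle of its +x side. 30 g, loose, may be absent.
- B1_c (a point): Centre of plywood block B1, 34 x 34 mm, 30 mm tall (z, up), plus outline: two crossing bars 12 mm wide, so the four corners are missing. 30 g, loose, may be absent.
- B2_c (a point): Centre of plywood block B2, 34 x 34 mm, 30 mm tall (z, up), plus outline: two crossing bars 12 mm wide, so the four corners are missing. 30 g, loose, may be absent.
- B3_c (a point): Centre of plywood block B3, 34 x 34 mm, 30 mm tall (z, up), plus outline: two crossing bars 12 mm wide, so the four corners are missing. 30 g, loose, may be absent.
- B4_c (a point): Centre of plywood block B4, 34 x 34 mm, 30 mm tall (z, up), plus outline: two crossing bars 12 mm wide, so the four corners are missing. 30 g, loose, may be absent.
- C1_c (a point): Centre of plywood block C1, 34 x 34 mm, 30 mm tall (z, up), H outline: notches 12 mm wide and 11 mm deep in the middle of its +x and -x sides. 30 g, loose, may be absent.
- C2_c (a point): Centre of plywood block C2, 34 x 34 mm, 30 mm tall (z, up), H outline: notches 12 mm wide and 11 mm deep in the middle of its +x and -x sides. 30 g, loose, may be absent.
- C3_c (a point): Centre of plywood block C3, 34 x 34 mm, 30 mm tall (z, up), H outline: notches 12 mm wide and 11 mm deep in the middle of its +x and -x sides. 30 g, loose, may be absent.
- C4_c (a point): Centre of plywood block C4, 34 x 34 mm, 30 mm tall (z, up), H outline: notches 12 mm wide and 11 mm deep in the middle of its +x and -x sides. 30 g, loose, may be absent.
- glue: Grey glue pot with a white lid, loose, 60 mm across, 60 mm tall, origin centre of its underside; a bystander.

How it is judged:
By the outcome, as a careful person would: the job done as asked, in the order asked, and still so for the second after the job is handed in, with the robot touching nothing.
Of A1, A2, A3, A4 only 3 to 4 are there at a start; the rules pass over those that are not, and their reading is None.
Of B1, B2, B3, B4 only 3 to 4 are there at a start; the rules pass over those that are not, and their reading is None.
Of C1, C2, C3, C4 only 3 to 4 are there at a start; the rules pass over those that are not, and their reading is None.
Of sampleA, sampleB, sampleC only 1 to 1 are there at a start; the rules pass over those that are not, and their reading is None.
At some moment in a run one of A1, A2, A3, B1, B2, B3, C1, C2, C3 may be knocked a few centimetres aside while the robot is not near it.
It also fails if it takes over 210 s, if anything falls off the work surface, if the arm or the gripper's body presses on something with over 40 N, if the wrist force passes 120 N, or if a joint passes its speed limit or range.

## Working session

There is one attempt and no reset: what is moved stays moved. The work goes in short steps, Python scripts to look and compute and a tool call to move; the robot and the scene stay as the last step left them, time stands still between calls to the robot, and variables do not carry over. Pictures are saved under pics/ and viewed, and the job is handed in when it is done.

Besides the shell and the picture viewer there is one more tool, called after "Request:" as a command line: name --argument value ..., lists and objects as JSON in quotes. drive_tool: Moves the arm, as the interface text tells. Its arguments: {"type":"object","properties":{"targets":{"type":"array"}},"required":["targets"]}

```bash
ls; mkdir -p pics
python3 - <<'E'
from plant import arm, optics
import cv2,numpy as np
for n in ["side","top","wrist"]:
    d=optics.capture(n); cv2.imwrite(f"pics/{n}0.png",d["img"]); print(n,d["K"].tolist(),np.round(d["extrinsics"],4).tolist(),[k for k in d])
s=arm.get_state(); print(s)
E
```

```text
pics
side [[562.0446536438411, 0.0, 313.9665696943787], [0.0, 562.0446536438411, 247.07835197696946], [0.0, 0.0, 1.0]] [[-0.995, 0.0552, -0.0831, 0.4632], [-0.0992, -0.6355, 0.7657, 0.7296], [-0.0105, 0.7701, 0.6378, 0.6864], [0.0, 0.0, 0.0, 1.0]] ['img', 'K', 'extrinsics']
top [[528.626752053432, 0.0, 327.2424664859686], [0.0, 528.626752053432, 242.5466757568933], [0.0, 0.0, 1.0]] [[0.0283, 0.9941, -0.1046, 0.417], [-0.9996, 0.0281, -0.0038, -0.0247], [-0.0008, 0.1046, 0.9945, 1.2295], [0.0, 0.0, 0.0, 1.0]] ['img', 'K', 'extrinsics']
wrist [[371.64829954431775, 0.0, 313.8040414235315], [0.0, 371.64829954431775, 246.70705403204053], [0.0, 0.0, 1.0]] [[0.4423, 0.8634, 0.2429, 0.3315], [-0.8969, 0.4263, 0.1176, -0.5049], [-0.002, -0.2699, 0.9629, 0.3846], [0.0, 0.0, 0.0, 1.0]] ['img', 'K', 'extrinsics']
{'time_s': 0.15, 'joint_positions': array([-1.22808741e+00,  3.59334292e-01,  1.51119932e+00,  2.39165068e-05,
        1.27252730e+00, -1.15153147e-01]), 'qvel': array([ 0.00060672, -0.00055473, -0.00179151, -0.00148385, -0.00018669,
       -0.00044023]), 'effort': array([ 2.12542882e-04, -5.15757537e+01, -2.71009558e+01,  6.75046421e-02,
        3.06663837e-02, -7.69914300e-05]), 'eef_pos': array([ 0.26501429, -0.53771894,  0.24399992]), 'ee_rot': array([[-4.71863075e-04,  4.42024732e-01, -8.97002739e-01],
       [ 1.39056100e-03, -8.97001682e-01, -4.42024942e-01],
       [-9.99998922e-01, -1.45591227e-03, -1.91400380e-04]]), 'ft_force': array([ 0.40679709, -0.40101025, -0.5475954 ]), 'wrist_torque': array([-0.02108595,  0.02803685,  0.03584363]), 'width': 0.08780360892921796}
```

View pics/top0.png

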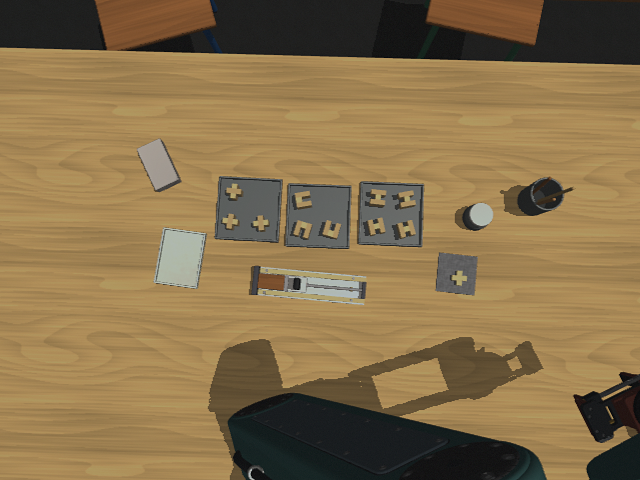

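View pics/side0.png

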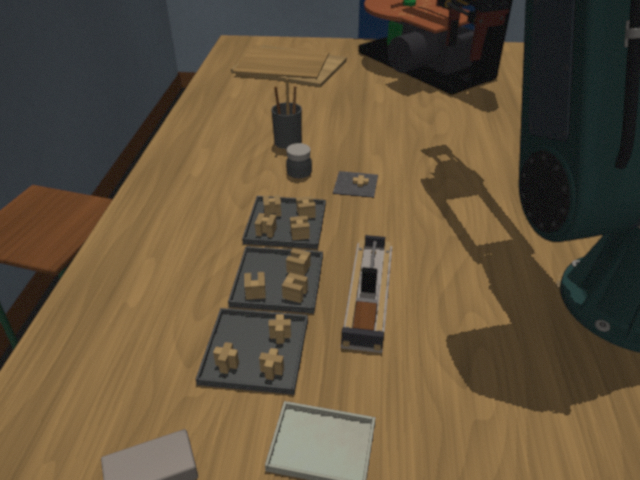

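View pics/wrist0.png

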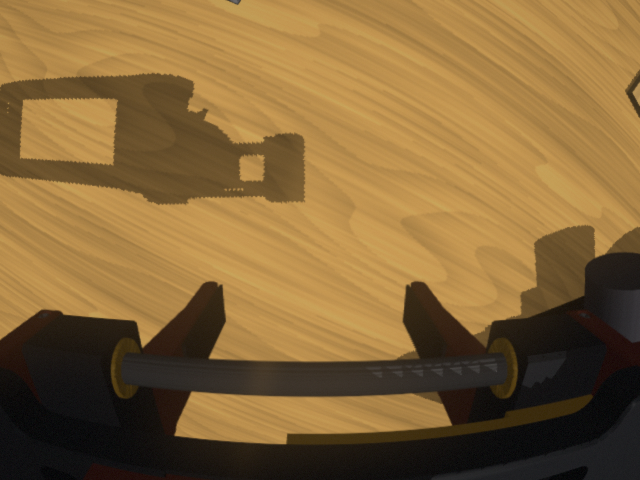

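The sample (top view px 459,278) is a plus, so the blocks to move are the three plus blocks in bin B (px 234,190; 230,221; 261,223). The track lies at about (308,285) with its end stop on the left. I'll measure next.

```bash
cat > h.py <<'E'
import cv2,numpy as np
from plant import arm, optics
def cap(n,fn=None):
    d=optics.capture(n)
    if fn: cv2.imwrite("pics/"+fn,d["img"])
    d["n"]=n; return d
def ray(d,u,v):
    K=d["K"];E=d["extrinsics"]
    x=(u-K[0,2])/K[0,0]; y=(v-K[1,2])/K[1,1]
    if d["n"]=="wrist":
        r=np.hypot(x,y); 
        s=np.sin(r)/max(r,1e-9); c=np.array([x*s,-y*s,-np.cos(r)])
    else: c=np.array([x,-y,-1.])
    return E[:3,3],E[:3,:3]@c
def pt(d,u,v,z):
    o,r=ray(d,u,v); return o+r*(z-o[2])/r[2]
def proj(d,p):
    E=d["extrinsics"];K=d["K"]
    c=E[:3,:3].T@(np.array(p)-E[:3,3]); x,y,z=c[0],-c[1],-c[2]
    if d["n"]=="wrist":
        R=np.hypot(x,y); t=np.arctan2(R,z); return K[0,0]*t*x/R+K[0,2],K[1,1]*t*y/R+K[1,2]
    return K[0,0]*x/z+K[0,2],K[1,1]*y/z+K[1,2]
def crop(d,x0,y0,x1,y1,k,fn):
    cv2.imwrite("pics/"+fn,cv2.resize(d["img"][y0:y1,x0:x1],None,fx=k,fy=k,interpolation=cv2.INTER_CUBIC))
E
python3 - <<'E'
from h import *
d=cap("top")
crop(d,210,170,370,310,5,"t1.png")
for n,u,v,z in [("p1",234,190,.034),("p2",230,221,.034),("p3",261,223,.034),("stop",255,280,.034),("trackend",364,290,.02),("handle",297,284,.077),("tray",181,258,.01),("sample",459,278,.012),("glue",480,214,.06),("binB",249,209,.014)]:
    print(n,np.round(pt(d,u,v,z),4))
hsv=cv2.cvtColor(d["img"],cv2.COLOR_BGR2HSV)
for p in [(190,234),(284,270),(258,181),(288,330),(200,260),(290,450)]: print(p,hsv[p])
E
```

```text
p1 [0.658  0.1975 0.034 ]
p2 [0.5859 0.2033 0.034 ]
p3 [0.5833 0.1323 0.034 ]
stop [0.4531 0.1405 0.034 ]
trackend [ 0.4378 -0.1069  0.02  ]
handle [0.4457 0.0429 0.077 ]
tray [0.4997 0.3171 0.01  ]
sample [ 0.4716 -0.3252  0.012 ]
glue [ 0.6138 -0.36    0.06  ]
binB [0.6181 0.1642 0.014 ]
(190, 234) [ 19 112 169]
(284, 270) [ 13 157 120]
(258, 181) [ 47  22 185]
(288, 330) [15 12 85]
(200, 260) [60  5 95]
(290, 450) [ 0  0 91]
```

View pics/t1.png

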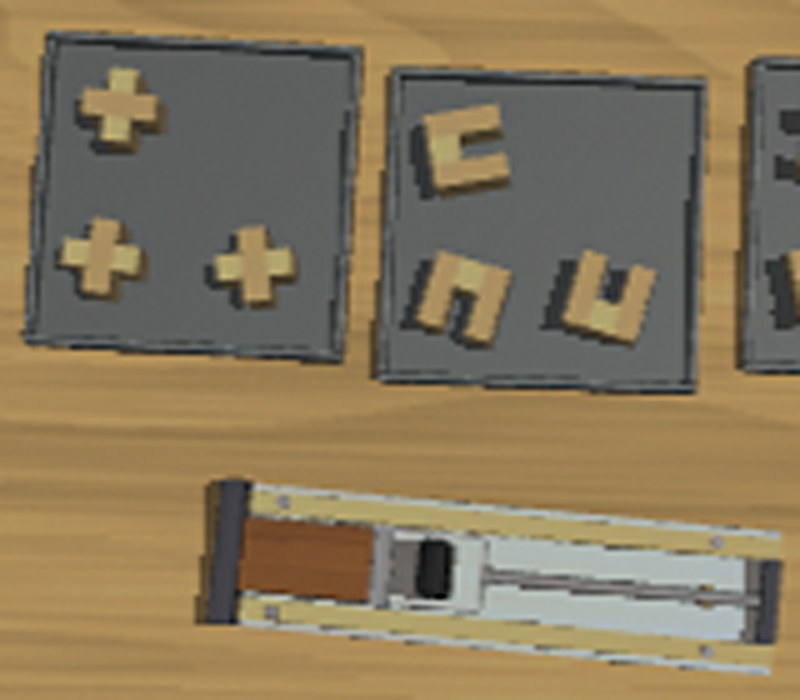

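Run:
```python
from h import *
d=cap("top");s=cap("side")
f=lambda cx,cy:(210+cx/5-.4,170+cy/5-.4)
P=lambda cx,cy,z:pt(d,*f(cx,cy),z)
for zw in(.014,.018):
  a=P(253,485,zw);b=P(780,535,zw);c=P(240,625,zw);e=P(768,672,zw)
  print(zw,[np.round(q[:2],4) for q in(a,b,c,e)],"w",np.linalg.norm((a-c)[:2]),"ang",np.degrees(np.arctan2(*(a-b)[1::-1])),np.degrees(np.arctan2(*(c-e)[1::-1])))
# packer corners top
pk=[P(*q,.034) for q in [(249,518),(374,528),(368,602),(242,591)]]
print("packer",np.round(pk,4)[:,:2],"ctr",np.mean(pk,0), np.linalg.norm(pk[0]-pk[1]),np.linalg.norm(pk[1]-pk[2]))
print("stop top corners",[np.round(P(*q,.034)[:2],4) for q in [(220,481),(253,484),(237,624),(207,622)]])
hc=[P(*q,.077) for q in [(418,540),(453,543),(450,597),(415,595)]];print("handle",np.round(hc,4),np.mean(hc,0))
# bin B outer corners z=.014
bc=[P(*q,.014) for q in [(48,33),(363,47),(343,361),(25,346)]];print("binB",np.round(bc,4)[:,:2],np.mean(bc,0))
# tray
crop(d,140,130,230,310,3,"t2.png")
hsv=cv2.cvtColor(s["img"],cv2.COLOR_BGR2HSV)
crop(s,330,220,410,360,5,"s1.png"); crop(s,190,300,320,400,6,"s2.png")
```

```text
0.014 [array([0.4848, 0.1326]), array([ 0.4687, -0.1103]), array([0.4205, 0.1359]), array([ 0.406 , -0.1061])] w 0.06432912683455044 ang 86.2039019563825 86.56687969074568
0.018 [array([0.4846, 0.1321]), array([ 0.4685, -0.11  ]), array([0.4205, 0.1353]), array([ 0.4061, -0.1059])] w 0.06411743027483865 ang 86.20390195638248 86.56687969074568
packer [[0.4687 0.1312]
 [0.4658 0.0745]
 [0.4324 0.076 ]
 [0.4358 0.133 ]] ctr [0.45066748 0.10367326 0.034     ] 0.056733420780841606 0.03339789458922423
stop top corners [array([0.4851, 0.145 ]), array([0.4841, 0.13  ]), array([0.4209, 0.1346]), array([0.4214, 0.1481])]
handle [[0.4594 0.0516 0.077 ]
 [0.4585 0.0363 0.077 ]
 [0.435  0.0369 0.077 ]
 [0.4355 0.0521 0.077 ]] [0.44708947 0.0442229  0.077     ]
binB [[0.6939 0.2375]
 [0.6914 0.0896]
 [0.5433 0.0934]
 [0.5461 0.2408]] [0.61868425 0.16530035 0.014     ]
```

View pics/s1.png

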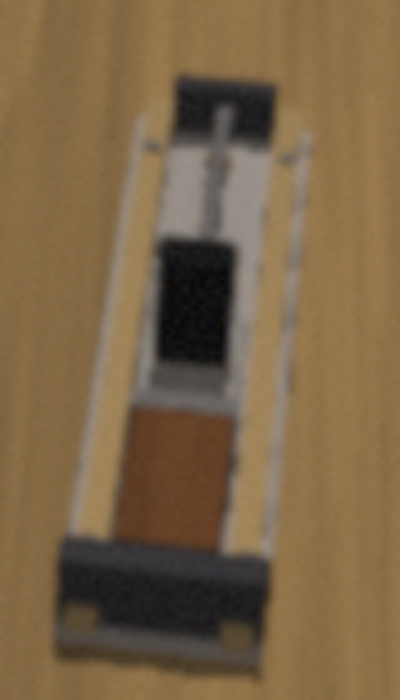

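View pics/s2.png

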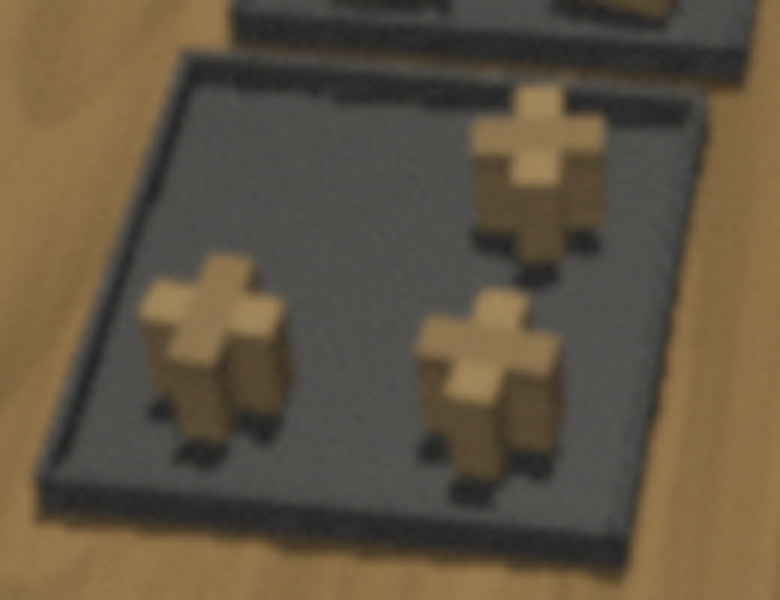

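View pics/t2.png

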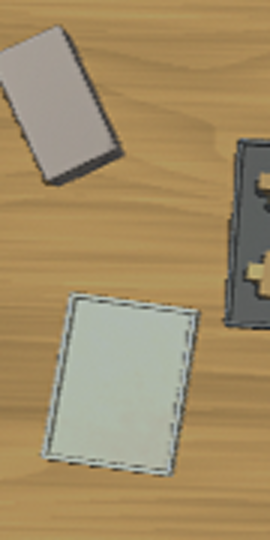

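Side and top views agree: the track runs about 86.4° from world x, the handle is at about (0.4465, 0.044) and 60 mm from the packer centre, as it should be. Moving above the handle with the jaws along the track.

Request:
drive_tool --targets '[[[45, 145, -10], -7, 0.6], [[90, 290, -25], -15, 0.6], [[135, 435, -35], -22, 0.6], [[181, 580, -44], -30, 0.6], [[181, 580, -44], -30, 0.6], [[181, 580, -44], -30, 0.6], [[181, 580, -44], -30, 0.6], [[181, 580, -44], -30, 0.6], [[181, 580, -44], -30, 0.6], [[181, 580, -44], -30, 0.6], [[181, 580, -44], -30, 0.6], [[181, 580, -44], -30, 0.6]]'

```text
time_s: 1.3
eef_pos: [0.4137, -0.0608, 0.2086]
ee_rot: [[0.001, -0.066, -0.998], [-0.0, -0.998, 0.066], [-1.0, 0.0, -0.001]]
ft_force: [-0.1, -1.8, 0.2]
width: 0.0527
```

Request:
drive_tool --targets '[[[0, 0, 0], 0, 0.6], [[0, 0, 0], 0, 0.6], [[0, 0, 0], 0, 0.6], [[0, 0, 0], 0, 0.6], [[0, 0, 0], 0, 0.6], [[0, 0, 0], 0, 0.6]]'

```text
time_s: 1.8
eef_pos: [0.4133, -0.0641, 0.2085]
ee_rot: [[0.0, -0.069, -0.998], [-0.0, -0.998, 0.069], [-1.0, 0.0, -0.0]]
ft_force: [0.2, 0.6, 0.1]
width: 0.0525
```

Request:
drive_tool --targets '[[[11, 36, 0], 0, 0.6], [[22, 72, 0], 0, 0.6], [[33, 108, 0], 0, 0.6], [[33, 108, 0], 0, 0.6], [[33, 108, 0], 0, 0.6], [[33, 108, 0], 0, 0.6]]'

```text
time_s: 2.3
eef_pos: [0.4462, 0.0443, 0.2083]
ee_rot: [[-0.001, -0.066, -0.998], [-0.0, -0.998, 0.066], [-1.0, 0.0, 0.001]]
ft_force: [0.3, -0.8, 0.4]
width: 0.0528
```

Run:
```python
from h import *
print(arm.get_state()["eef_pos"])
w=cap("wrist","w1.png")
print(proj(w,(.4465,.044,.077)),proj(w,(.4507,.1037,.034)))
```

```text
[0.44622092 0.04433007 0.2083292 ]
(np.float64(314.60649096138883), np.float64(243.2596500311473)) (np.float64(246.4672752498297), np.float64(230.19314525092105))
```

View pics/w1.png

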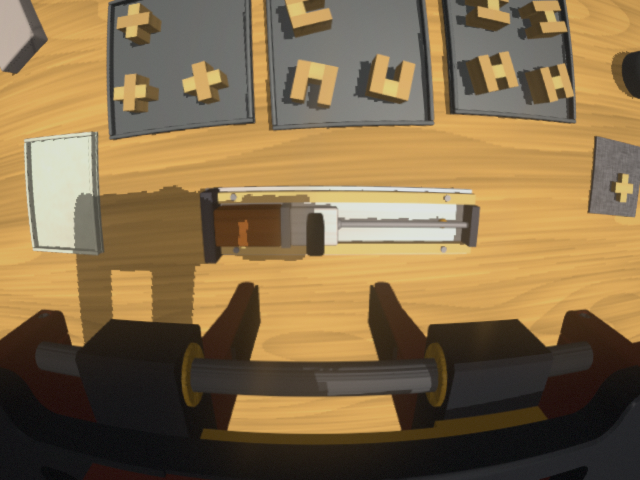

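The wrist view shows the handle (315,~240) and packer (248,227) where they were projected. Descend and grip the handle.

Request:
drive_tool --targets '[[[0, 0, -35], 0, 0.6], [[0, 0, -70], 0, 0.6], [[0, 0, -105], 0, 0.6], [[0, 0, -125], 0, 0.6], [[0, 0, -144], 0, 0.6], [[0, 0, -144], 0, 0.6], [[0, 0, -144], 0, 0.6]]'

```text
time_s: 2.93
eef_pos: [0.4455, 0.044, 0.064]
ee_rot: [[-0.003, -0.068, -0.998], [0.0, -0.998, 0.068], [-1.0, 0.0, 0.003]]
ft_force: [-0.3, 0.5, -0.7]
width: 0.0527
```

Request:
drive_tool --targets '[[[0, 0, 0], 0, 0.1], [[0, 0, 0], 0, 0.1], [[0, 0, 0], 0, 0.1], [[0, 0, 0], 0, 0.1], [[0, 0, 0], 0, 0.1], [[0, 0, 0], 0, 0.1], [[0, 0, 0], 0, 0.1], [[0, 0, 0], 0, 0.1]]'

```text
time_s: 3.6
eef_pos: [0.4467, 0.0435, 0.065]
ee_rot: [[0.0, -0.063, -0.998], [-0.003, -0.998, 0.063], [-1.0, 0.003, -0.001]]
ft_force: [-0.9, -13.2, 7.0]
width: 0.0138
```

Request:
drive_tool --targets '[[[-1, -15, 0], 0, 0.1], [[-2, -30, 0], 0, 0.1], [[-3, -45, 0], 0, 0.1], [[-4, -60, 0], 0, 0.1], [[-5, -75, 0], 0, 0.1], [[-6, -90, 0], 0, 0.1], [[-6, -96, 0], 0, 0.1], [[-6, -96, 0], 0, 0.1]]'

```text
time_s: 4.27
eef_pos: [0.4407, -0.0512, 0.0649]
ee_rot: [[0.001, -0.067, -0.998], [0.001, -0.998, 0.067], [-1.0, -0.001, -0.0]]
ft_force: [-0.1, 4.6, 5.4]
width: 0.0139
```

Request:
drive_tool --targets '[[[0, -4, 0], 0, 0.1], [[0, -8, 0], 0, 0.1], [[-1, -12, 0], 0, 0.1], [[-1, -15, 0], 0, 0.1], [[-1, -15, 0], 0, 0.1], [[-1, -15, 0], 0, 0.1]]'

```text
time_s: 4.77
eef_pos: [0.4398, -0.0662, 0.065]
ee_rot: [[0.001, -0.065, -0.998], [-0.001, -0.998, 0.065], [-1.0, 0.001, -0.001]]
ft_force: [-1.9, -1.6, 6.2]
width: 0.0142
```

Request:
drive_tool --targets '[[[0, -1, 0], 0, 0.1], [[0, -2, 0], 0, 0.1], [[0, -2, 0], 0, 0.1], [[0, -2, 0], 0, 0.1]]'

```text
time_s: 5.1
eef_pos: [0.4397, -0.0672, 0.0649]
ee_rot: [[0.001, -0.066, -0.998], [0.001, -0.998, 0.066], [-1.0, -0.001, -0.001]]
ft_force: [-0.7, 2.9, 6.1]
width: 0.014
```

Small force, consistent with the catch. Release, rise, and check.

Request:
drive_tool --targets '[[[0, 0, 0], 0, 0.5], [[0, 0, 0], 0, 0.5], [[0, 0, 0], 0, 0.5], [[0, 0, 0], 0, 0.5], [[0, 0, 0], 0, 0.5], [[0, 0, 0], 0, 0.5], [[0, 0, 35], 0, 0.5], [[0, 0, 70], 0, 0.5], [[0, 0, 105], 0, 0.5], [[0, 0, 140], 0, 0.5], [[0, 0, 140], 0, 0.5], [[0, 0, 140], 0, 0.5]]'

```text
time_s: 6.1
eef_pos: [0.441, -0.0682, 0.2064]
ee_rot: [[0.005, -0.066, -0.998], [-0.002, -0.998, 0.066], [-1.0, 0.001, -0.005]]
ft_force: [0.4, -0.9, -0.5]
width: 0.0437
```

Run:
```python
from h import *
w=cap("wrist","w2.png"); t=cap("top"); crop(t,130,160,370,320,3.3,"t3.png")
```

```text
(no output)
```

View pics/w2.png

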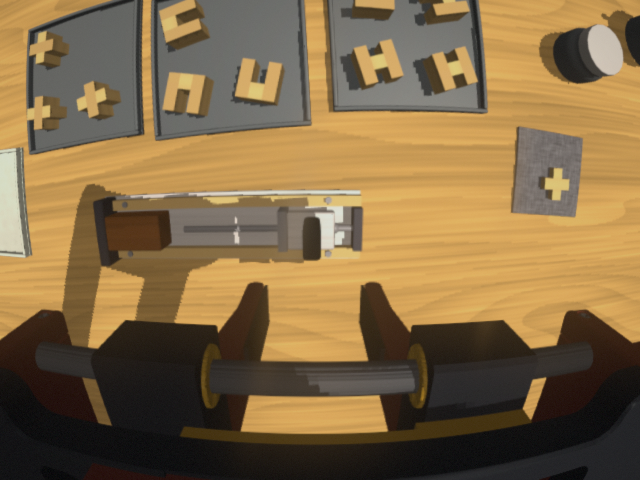

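View pics/t3.png

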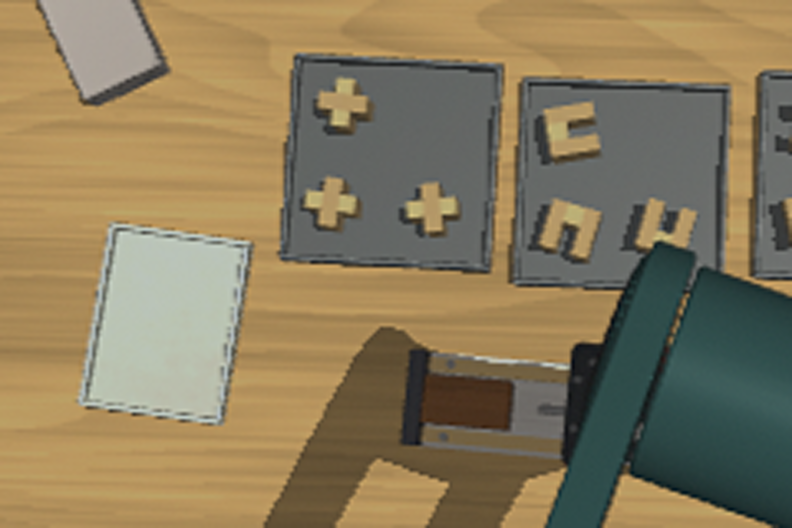

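Follower holds back (handle at px 313,235; piece is well clear). Now turn the jaws across the track and go above the packer.

Request:
drive_tool --targets '[[[1, 30, 0], 7, 0.6], [[2, 60, 0], 14, 0.6], [[4, 90, 0], 21, 0.6], [[6, 120, 0], 28, 0.6], [[8, 150, 0], 35, 0.6], [[10, 172, 0], 42, 0.6], [[10, 172, 0], 49, 0.6], [[10, 172, 0], 56, 0.6], [[10, 172, 0], 63, 0.6], [[10, 172, 0], 70, 0.6], [[10, 172, 0], 77, 0.6], [[10, 172, 0], 84, 0.6]]'

```text
time_s: 7.2
eef_pos: [0.448, 0.1042, 0.2023]
ee_rot: [[-0.005, 0.987, -0.164], [-0.0, -0.164, -0.987], [-1.0, -0.004, 0.001]]
ft_force: [0.9, 0.9, 0.4]
width: 0.0528
```

Request:
drive_tool --targets '[[[0, 0, 0], 6, 0.6], [[0, 0, 0], 6, 0.6], [[0, 0, 0], 6, 0.6], [[0, 0, 0], 6, 0.6]]'

```text
time_s: 7.53
eef_pos: [0.4488, 0.1042, 0.2034]
ee_rot: [[-0.002, 0.998, -0.069], [-0.0, -0.069, -0.998], [-1.0, -0.002, 0.0]]
ft_force: [0.6, 0.5, 0.4]
width: 0.0526
```

Run:
```python
from h import *
s=arm.get_state();print(s["eef_pos"],np.round(s["ee_rot"],3).tolist(),s["joint_positions"][5])
w=cap("wrist","w3.png"); print(proj(w,(.4507,.1037,.034)))
```

```text
[0.44880875 0.10418692 0.20341523] [[-0.002, 0.998, -0.069], [-0.0, -0.069, -0.998], [-1.0, -0.002, 0.0]] 0.14692962251948533
(np.float64(316.3412383506768), np.float64(232.8092442032729))
```

View pics/w3.png

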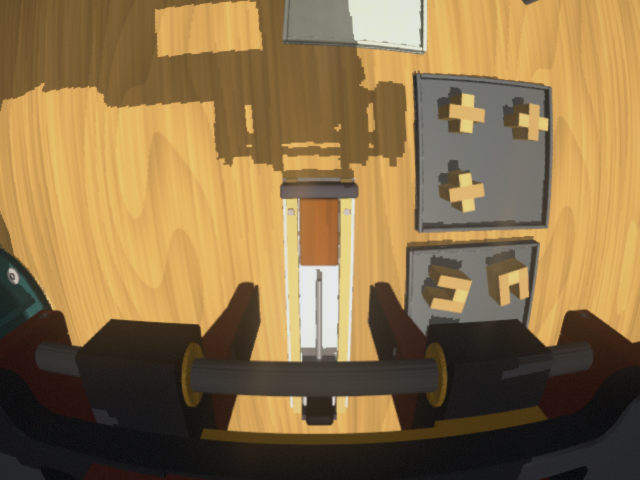

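Request:
drive_tool --targets '[[[3, 0, -40], 0, 0.6], [[3, 0, -80], 0, 0.6], [[3, 0, -115], 0, 0.6], [[3, 0, -140], 0, 0.6], [[3, 0, -155], 0, 0.6], [[3, 0, -161], 0, 0.6], [[3, 0, -161], 0, 0.6], [[3, 0, -161], 0, 0.6]]'

```text
time_s: 8.25
eef_pos: [0.4528, 0.1043, 0.0437]
ee_rot: [[-0.0, 0.998, -0.067], [0.0, -0.067, -0.998], [-1.0, -0.0, -0.0]]
ft_force: [0.5, -0.6, 0.1]
width: 0.0526
```

Request:
drive_tool --targets '[[[0, 0, 0], 0, 0.3], [[0, 0, 0], 0, 0.3], [[0, 0, 0], 0, 0.3], [[0, 0, 0], 0, 0.3], [[0, 0, 0], 0, 0.3], [[0, 0, 0], 0, 0.3]]'

```text
time_s: 8.75
eef_pos: [0.4533, 0.1044, 0.0444]
ee_rot: [[0.002, 0.998, -0.066], [0.0, -0.066, -0.998], [-1.0, 0.002, -0.0]]
ft_force: [-1.0, 0.1, 7.7]
width: 0.0332
```

Request:
drive_tool --targets '[[[0, 0, 20], 0, 0.3], [[0, 0, 50], 0, 0.3], [[0, 0, 85], 0, 0.3], [[0, 0, 85], 0, 0.3], [[0, 0, 85], 0, 0.3]]'

```text
time_s: 9.17
eef_pos: [0.4542, 0.1045, 0.1304]
ee_rot: [[0.005, 0.998, -0.066], [0.0, -0.066, -0.998], [-1.0, 0.005, -0.001]]
ft_force: [-1.2, -0.1, -0.6]
width: 0.0339
```

Run:
```python
from h import *
s=arm.get_state();print(s["eef_pos"],s["width"])
d=cap("top"); c=[pt(d,140+a/3-.33,130+b/3-.33,.014) for a,b in [(73,294),(199,311),(172,475),(42,459)]]
print(np.round(c,4),np.mean(c,0)); e=c[0]-c[3]; print(np.degrees(np.arctan2(e[1],e[0])))
w=cap("wrist","w4.png"); crop(d,130,160,370,320,3.3,"t4.png")
```

```text
[0.45419542 0.10445355 0.13038304] 0.03385228481900449
[[0.5688 0.3594 0.014 ]
 [0.5583 0.2613 0.014 ]
 [0.4316 0.2753 0.014 ]
 [0.441  0.3754 0.014 ]] [0.4999314  0.31786511 0.014     ]
-7.132955858728807
```

View pics/w4.png

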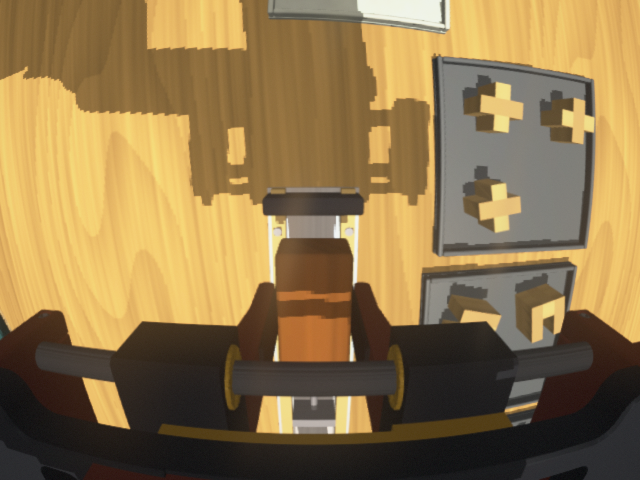

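View pics/t4.png

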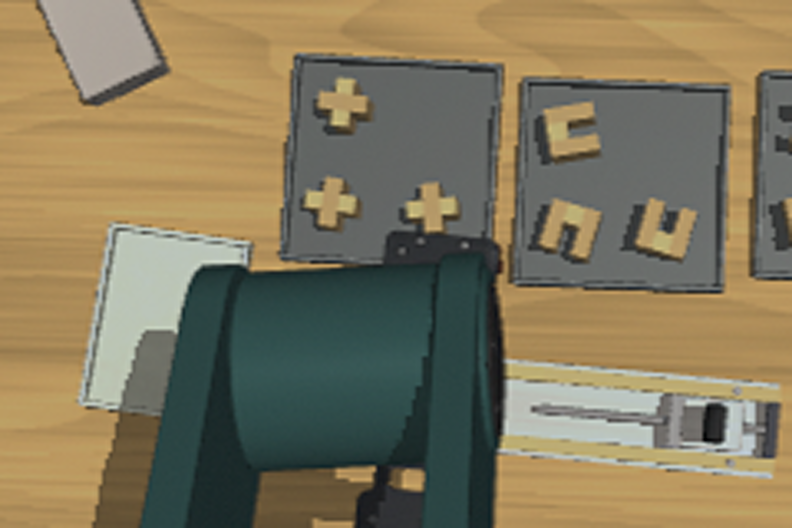

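Request:
drive_tool --targets '[[[8, 35, 0], -1, 0.3], [[15, 70, 0], -2, 0.3], [[23, 105, 0], -3, 0.3], [[30, 140, 0], -3.5, 0.3], [[38, 175, 0], -3.5, 0.3], [[46, 213, 0], -3.5, 0.3], [[46, 213, 0], -3.5, 0.3], [[46, 213, 0], -3.5, 0.3], [[46, 213, 0], -3.5, 0.3], [[46, 213, 0], -3.5, 0.3]]'

```text
time_s: 10.1
eef_pos: [0.4972, 0.3157, 0.1272]
ee_rot: [[-0.003, 0.992, -0.127], [-0.002, -0.127, -0.992], [-1.0, -0.003, 0.002]]
ft_force: [0.0, -0.6, -1.7]
width: 0.0336
```

Request:
drive_tool --targets '[[[0, 0, -30], 0, 0.3], [[0, 0, -60], 0, 0.3], [[0, 0, -75], 0, 0.3], [[0, 0, -82], 0, 0.3], [[0, 0, -82], 0, 0.3], [[0, 0, -82], 0, 0.3]]'

```text
time_s: 10.6
eef_pos: [0.4985, 0.3162, 0.0465]
ee_rot: [[-0.001, 0.992, -0.128], [-0.0, -0.128, -0.992], [-1.0, -0.001, 0.0]]
ft_force: [0.2, 0.4, -0.5]
width: 0.0338
```

Request:
drive_tool --targets '[[[0, 0, -1], 0, 0.3], [[0, 0, -2], 0, 0.3], [[0, 0, -2], 0, 0.3], [[0, 0, -2], 0, 0.3]]'

```text
time_s: 10.93
eef_pos: [0.4988, 0.3173, 0.0449]
ee_rot: [[0.001, 0.992, -0.127], [0.0, -0.127, -0.992], [-1.0, 0.001, -0.0]]
ft_force: [0.2, 0.7, -0.6]
width: 0.0341
```

Request:
drive_tool --targets '[[[0, 0, -1], 0, 0.3], [[0, 0, -2], 0, 0.3], [[0, 0, -2], 0, 0.3]]'

```text
time_s: 11.18
eef_pos: [0.4988, 0.3175, 0.0439]
ee_rot: [[0.001, 0.992, -0.126], [0.0, -0.126, -0.992], [-1.0, 0.001, -0.001]]
ft_force: [-3.3, -2.9, 12.0]
width: 0.0339
```

Contact. Release and rise.

Request:
drive_tool --targets '[[[0, 0, 1], 0, 0.6], [[0, 0, 1], 0, 0.6], [[0, 0, 1], 0, 0.6], [[0, 0, 1], 0, 0.6], [[0, 0, 1], 0, 0.6], [[0, 0, 40], 0, 0.6], [[0, 0, 80], 0, 0.6], [[0, 0, 120], 0, 0.6], [[0, 0, 155], 0, 0.6], [[0, 0, 155], 0, 0.6], [[0, 0, 155], 0, 0.6]]'

```text
time_s: 12.1
eef_pos: [0.5, 0.318, 0.1998]
ee_rot: [[0.005, 0.992, -0.127], [0.002, -0.127, -0.992], [-1.0, 0.004, -0.003]]
ft_force: [0.2, -0.2, -1.1]
width: 0.0526
```

Run:
```python
from h import *
s=arm.get_state();print(s["eef_pos"],s["width"])
w=cap("wrist","w5.png"); d=cap("top"); crop(d,130,160,290,300,5,"t5.png")
```

```text
[0.50000692 0.31803134 0.19983455] 0.05260826279538288
```

View pics/w5.png

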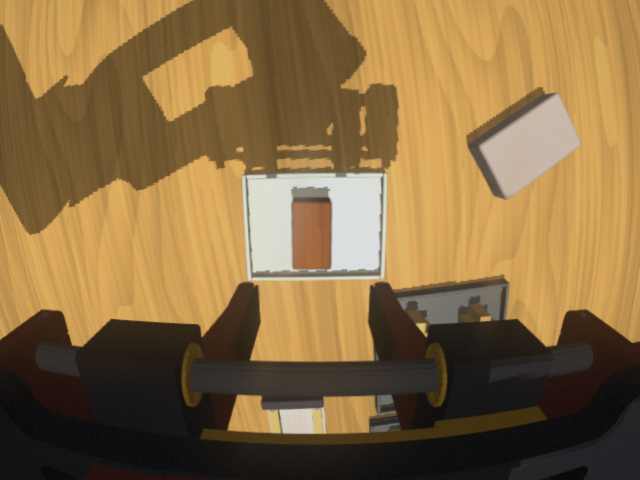

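View pics/t5.png

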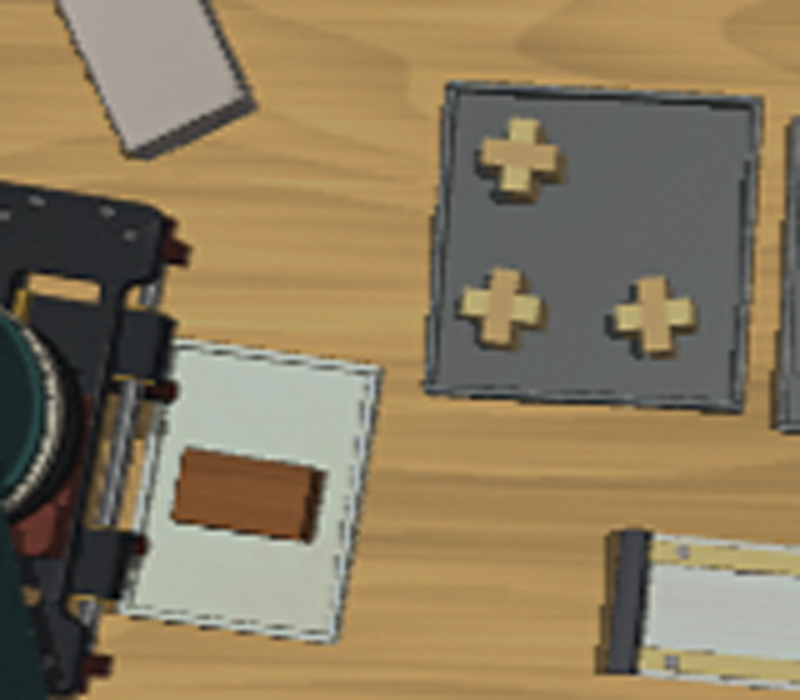

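Packer is lying flat in the tray. Now plus-block centres from both views.

Run:
```python
from h import *
d=cap("top");s=cap("side")
T={"p1":(519,157),"p2":(503,307),"p3":(655,315)};S={"p1":(213,307),"p2":(487,345),"p3":(538,135)}
for k in T:
    a=pt(d,130+T[k][0]/5-.4,160+T[k][1]/5-.4,.034); b=pt(s,190+S[k][0]/6-.42,300+S[k][1]/6-.42,.034)
    o1,r1=ray(d,130+T[k][0]/5-.4,160+T[k][1]/5-.4);o2,r2=ray(s,190+S[k][0]/6-.42,300+S[k][1]/6-.42)
    t=np.linalg.lstsq(np.c_[r1,-r2],o2-o1,rcond=None)[0]
    print(k,np.round(a,4),np.round(b,4),"tri",np.round((o1+r1*t[0]+o2+r2*t[1])/2,4))
```

```text
p1 [0.6556 0.1988 0.034 ] [0.6562 0.199  0.034 ] tri [0.656  0.1989 0.0338]
p2 [0.5859 0.2028 0.034 ] [0.5864 0.2047 0.034 ] tri [0.5865 0.2032 0.0321]
p3 [0.5842 0.1333 0.034 ] [0.5841 0.1346 0.034 ] tri [0.5844 0.1334 0.0327]
```

Request:
drive_tool --targets '[[[16, -36, 0], 1, 0.6], [[32, -72, 0], 2, 0.6], [[48, -108, 0], 3, 0.6], [[66, -144, 0], 3.7, 0.6], [[84, -184, 0], 3.7, 0.6], [[84, -184, -20], 3.7, 0.6], [[84, -184, -20], 3.7, 0.6], [[84, -184, -20], 3.7, 0.6], [[84, -184, -20], 3.7, 0.6]]'

```text
time_s: 13.05
eef_pos: [0.5813, 0.1341, 0.1766]
ee_rot: [[-0.003, 0.998, -0.062], [0.0, -0.062, -0.998], [-1.0, -0.003, 0.0]]
ft_force: [-0.9, 0.1, -0.1]
width: 0.0527
```

Run:
```python
from h import *
s=arm.get_state();print(s["eef_pos"],s["ee_rot"][:,1])
w=cap("wrist","w6.png"); print(proj(w,(.5843,.1335,.034)))
```

```text
[0.58127365 0.134079   0.17657236] [ 0.99809252 -0.06166462 -0.00296505]
(np.float64(318.04445517488637), np.float64(240.86684304867606))
```

View pics/w6.png

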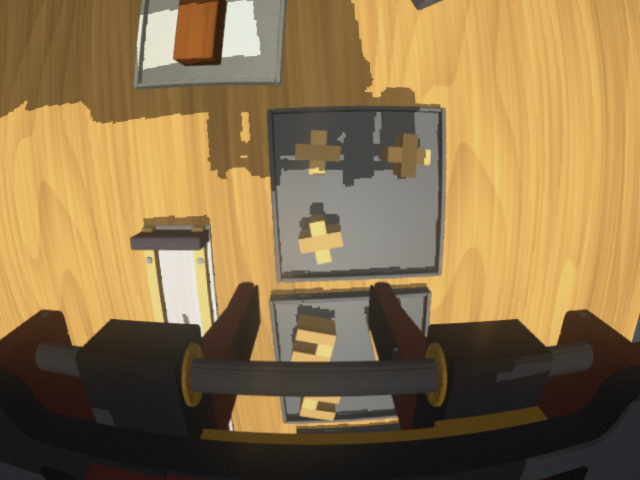

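Request:
drive_tool --targets '[[[3, -1, -35], 7, 0.6], [[3, -1, -70], 7, 0.6], [[3, -1, -105], 7, 0.6], [[3, -1, -125], 7, 0.6], [[3, -1, -134], 7, 0.6], [[3, -1, -134], 7, 0.6], [[3, -1, -134], 7, 0.6]]'

```text
time_s: 13.68
eef_pos: [0.5859, 0.1332, 0.0442]
ee_rot: [[0.001, 0.998, 0.061], [0.0, 0.061, -0.998], [-1.0, 0.001, -0.0]]
ft_force: [0.2, 0.3, 0.3]
width: 0.0527
```

Request:
drive_tool --targets '[[[0, 0, 0], 0, 0.3], [[0, 0, 0], 0, 0.3], [[0, 0, 0], 0, 0.3], [[0, 0, 0], 0, 0.3], [[0, 0, 0], 0, 0.3], [[0, 0, 0], 0, 0.3]]'

```text
time_s: 14.18
eef_pos: [0.5866, 0.1325, 0.0449]
ee_rot: [[0.002, 0.998, 0.06], [0.0, 0.06, -0.998], [-1.0, 0.002, -0.0]]
ft_force: [-1.2, 1.2, 6.5]
width: 0.0334
```

Request:
drive_tool --targets '[[[0, 0, 25], 0, 0.3], [[0, 0, 60], 0, 0.3], [[0, 0, 80], 0, 0.3], [[-30, -5, 80], -3, 0.3], [[-65, -10, 80], -7, 0.3], [[-100, -15, 80], -7, 0.3], [[-134, -19, 80], -7, 0.3], [[-134, -19, 80], -7, 0.3], [[-134, -19, 80], -7, 0.3], [[-134, -19, 80], -7, 0.3]]'

```text
time_s: 15.02
eef_pos: [0.4528, 0.1133, 0.1242]
ee_rot: [[0.002, 0.998, -0.062], [0.0, -0.062, -0.998], [-1.0, 0.002, -0.0]]
ft_force: [-0.2, 0.1, 0.4]
width: 0.0341
```

Run:
```python
from h import *
s=arm.get_state();print(s["eef_pos"],s["ee_rot"][:,1],s["width"])
w=cap("wrist","w7.png")
```

```text
[0.45276723 0.113338   0.12415383] [ 0.99805037 -0.06236655  0.00242421] 0.0340636974138235
```

View pics/w7.png

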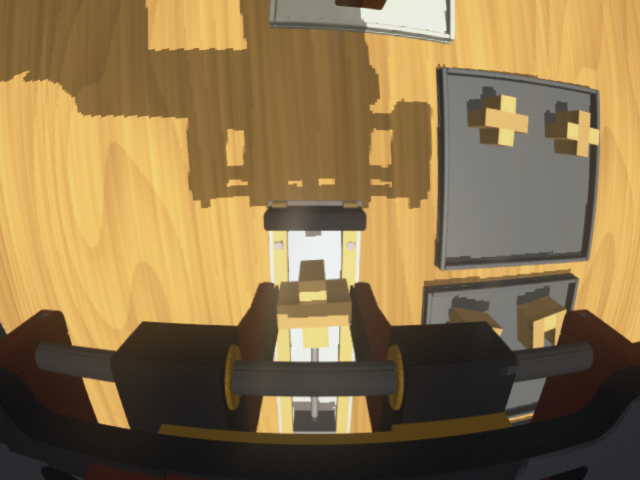

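Block and channel line up (both centred near u=314). Lower.

Request:
drive_tool --targets '[[[0, 0, -30], 0, 0.3], [[0, 0, -55], 0, 0.3], [[0, 0, -68], 0, 0.3], [[0, 0, -77], 0, 0.3], [[0, 0, -77], 0, 0.3], [[0, 0, -77], 0, 0.3]]'

```text
time_s: 15.57
eef_pos: [0.4525, 0.1134, 0.0463]
ee_rot: [[0.0, 0.998, -0.062], [0.0, -0.062, -0.998], [-1.0, 0.0, -0.0]]
ft_force: [0.5, 0.2, -0.7]
width: 0.0334
```

Request:
drive_tool --targets '[[[0, 0, -1], 0, 0.3], [[0, 0, -2], 0, 0.3], [[0, 0, -3], 0, 0.3], [[0, 0, -3], 0, 0.3], [[0, 0, -3], 0, 0.3]]'

```text
time_s: 15.98
eef_pos: [0.4517, 0.1133, 0.0438]
ee_rot: [[0.001, 0.998, -0.062], [0.0, -0.062, -0.998], [-1.0, 0.001, -0.0]]
ft_force: [-0.2, -0.1, -0.4]
width: 0.0334
```

Request:
drive_tool --targets '[[[0, 0, -1], 0, 0.3], [[0, 0, -2], 0, 0.3], [[0, 0, -2], 0, 0.3]]'

```text
time_s: 16.23
eef_pos: [0.4518, 0.1133, 0.0434]
ee_rot: [[0.001, 0.998, -0.062], [0.0, -0.062, -0.998], [-1.0, 0.001, -0.0]]
ft_force: [-4.9, -0.4, 26.4]
width: 0.0334
```

Seated. Release and rise.

Request:
drive_tool --targets '[[[0, 0, 1], 0, 0.55], [[0, 0, 1], 0, 0.55], [[0, 0, 1], 0, 0.55], [[0, 0, 1], 0, 0.55], [[0, 0, 1], 0, 0.55], [[0, 0, 30], 0, 0.55], [[0, 0, 70], 0, 0.55], [[0, 0, 110], 0, 0.55], [[0, 0, 140], 0, 0.6], [[0, 0, 140], 0, 0.6], [[0, 0, 140], 0, 0.6]]'

```text
time_s: 17.15
eef_pos: [0.4528, 0.1134, 0.1829]
ee_rot: [[0.004, 0.998, -0.062], [0.0, -0.062, -0.998], [-1.0, 0.004, -0.001]]
ft_force: [-0.5, 0.1, -1.3]
width: 0.0527
```

Run:
```python
from h import *
s=arm.get_state();print(s["eef_pos"],s["ee_rot"][:,1],s["width"])
w=cap("wrist","w8.png")
```

```text
[0.45284794 0.11343431 0.18294653] [ 0.99805008 -0.06228449  0.00408383] 0.05269346556619853
```

View pics/w8.png

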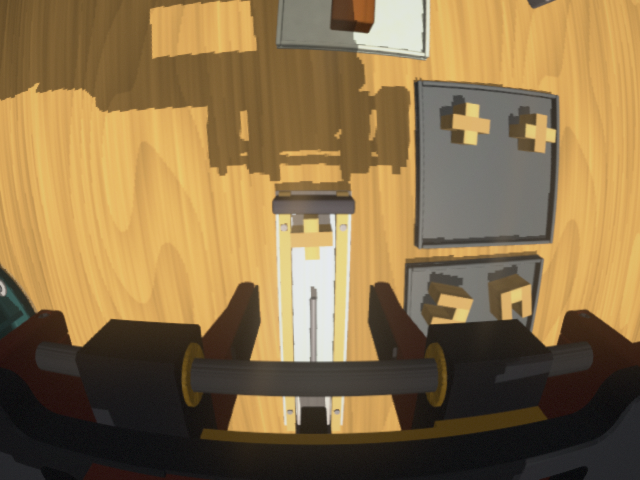

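Block stands upright in the channel near the stop. Next: block p2.

Request:
drive_tool --targets '[[[32, 22, 0], 2, 0.6], [[64, 44, 0], 2, 0.6], [[96, 66, 0], 2, 0.6], [[134, 90, 0], 2, 0.6], [[134, 90, 0], 2, 0.6], [[134, 90, -30], 2, 0.6], [[134, 90, -60], 2, 0.6], [[134, 90, -60], 2, 0.6], [[134, 90, -60], 2, 0.6]]'

```text
time_s: 17.95
eef_pos: [0.5824, 0.2025, 0.1182]
ee_rot: [[-0.008, 1.0, -0.027], [-0.002, -0.027, -1.0], [-1.0, -0.008, 0.002]]
ft_force: [-0.1, -0.0, 0.3]
width: 0.053
```

Run:
```python
from h import *
s=arm.get_state();print(s["eef_pos"],s["ee_rot"][:,1],s["width"])
w=cap("wrist","w9.png");print(proj(w,(.5864,.2035,.034)))
```

```text
[0.5824105  0.20246321 0.118196  ] [ 0.99959246 -0.02744808 -0.00784281] 0.05297392357841399
(np.float64(320.92622124786817), np.float64(261.67665634067333))
```

View pics/w9.png

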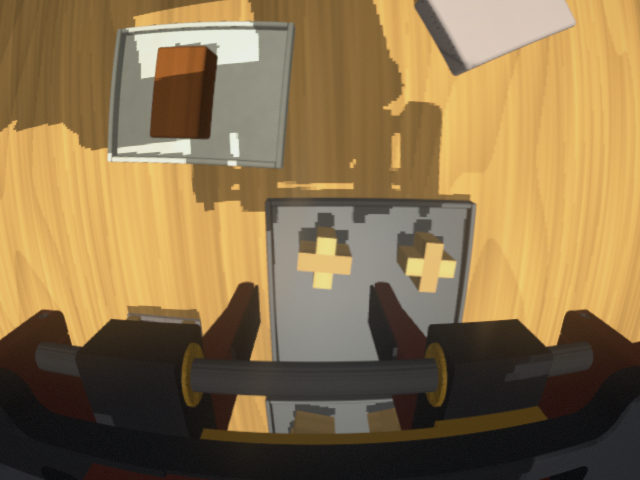

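Request:
drive_tool --targets '[[[5, 1, -30], -5, 0.6], [[5, 1, -55], -5, 0.6], [[5, 1, -70], -5, 0.6], [[5, 1, -75], -5, 0.6], [[5, 1, -75], -5, 0.6], [[5, 1, -75], -5, 0.6]]'

```text
time_s: 18.5
eef_pos: [0.5915, 0.2044, 0.0479]
ee_rot: [[0.002, 0.993, -0.114], [0.0, -0.114, -0.993], [-1.0, 0.002, -0.001]]
ft_force: [-0.6, 0.5, -0.7]
width: 0.0525
```

Request:
drive_tool --targets '[[[0, 0, 0], 0, 0.3], [[0, 0, 0], 0, 0.3], [[0, 0, 0], 0, 0.3], [[0, 0, 0], 0, 0.3], [[0, 0, 0], 0, 0.3], [[0, 0, 0], 0, 0.3]]'

```text
time_s: 19.0
eef_pos: [0.5912, 0.2045, 0.0476]
ee_rot: [[0.002, 0.993, -0.114], [0.0, -0.114, -0.993], [-1.0, 0.001, -0.001]]
ft_force: [-1.0, -0.3, 6.0]
width: 0.0334
```

Grip is about 4 mm high; regrip lower.

Request:
drive_tool --targets '[[[0, 0, 0], 0, 0.6], [[0, 0, 0], 0, 0.6], [[0, 0, 0], 0, 0.6], [[0, 0, 0], 0, 0.6], [[0, 0, -4], 0, 0.6], [[0, 0, -4], 0, 0.6], [[0, 0, -4], 0, 0.6]]'

```text
time_s: 19.58
eef_pos: [0.5901, 0.2042, 0.0419]
ee_rot: [[-0.001, 0.993, -0.114], [-0.0, -0.114, -0.993], [-1.0, -0.001, 0.0]]
ft_force: [0.5, -1.4, 0.3]
width: 0.0528
```

Request:
drive_tool --targets '[[[0, 0, 0], 0, 0.3], [[0, 0, 0], 0, 0.3], [[0, 0, 0], 0, 0.3], [[0, 0, 0], 0, 0.3], [[0, 0, 0], 0, 0.3], [[0, 0, 0], 0, 0.3]]'

```text
time_s: 20.08
eef_pos: [0.5905, 0.2043, 0.0425]
ee_rot: [[-0.0, 0.993, -0.114], [0.0, -0.114, -0.993], [-1.0, -0.0, -0.0]]
ft_force: [-0.3, -0.0, -0.1]
width: 0.0341
```

Request:
drive_tool --targets '[[[0, 0, 25], 0, 0.3], [[0, 0, 60], 0, 0.3], [[0, 0, 82], 0, 0.3], [[-28, -25, 82], 1, 0.3], [[-56, -50, 82], 3, 0.3], [[-84, -76, 82], 3, 0.3], [[-112, -102, 82], 3, 0.3], [[-141, -128, 82], 3, 0.3], [[-141, -128, 82], 3, 0.3], [[-141, -128, 82], 3, 0.3], [[-141, -128, 82], 3, 0.3], [[-141, -128, 82], 3, 0.3]]'

```text
time_s: 21.08
eef_pos: [0.4513, 0.0767, 0.1249]
ee_rot: [[0.002, 0.998, -0.062], [0.0, -0.062, -0.998], [-1.0, 0.002, -0.0]]
ft_force: [0.9, -0.0, -0.7]
width: 0.0336
```

Run:
```python
from h import *
s=arm.get_state();print(s["eef_pos"],s["ee_rot"][:,1],s["width"])
w=cap("wrist","w10.png")
```

```text
[0.45130252 0.07671738 0.12486981] [ 0.99807246 -0.06202336  0.00211424] 0.03363610383966036
```

View pics/w10.png

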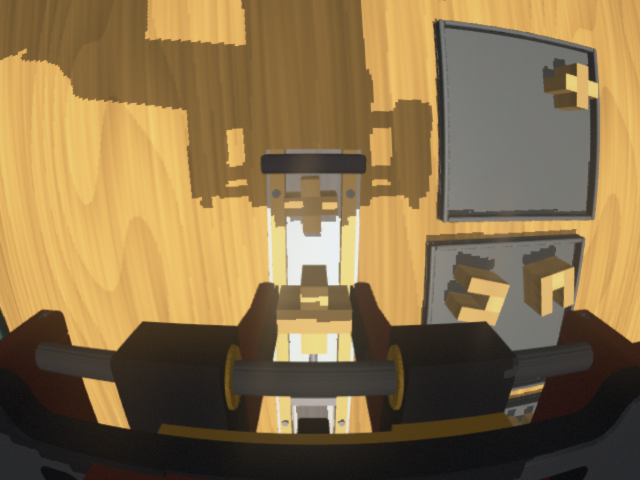

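Request:
drive_tool --targets '[[[0, 0, -30], 0, 0.3], [[0, 0, -55], 0, 0.3], [[0, 0, -70], 0, 0.3], [[0, 0, -79], 0, 0.3], [[0, 0, -79], 0, 0.3], [[0, 0, -79], 0, 0.3]]'

```text
time_s: 21.63
eef_pos: [0.45, 0.0766, 0.0453]
ee_rot: [[-0.001, 0.998, -0.062], [0.0, -0.062, -0.998], [-1.0, -0.001, 0.0]]
ft_force: [-0.2, 0.6, -0.1]
width: 0.0335
```

Request:
drive_tool --targets '[[[0, 0, -1], 0, 0.3], [[0, 0, -2], 0, 0.3], [[0, 0, -2], 0, 0.3]]'

```text
time_s: 21.88
eef_pos: [0.4502, 0.0764, 0.0441]
ee_rot: [[0.002, 0.998, -0.062], [0.0, -0.062, -0.998], [-1.0, 0.002, -0.0]]
ft_force: [1.1, 0.2, -0.7]
width: 0.0338
```

Request:
drive_tool --targets '[[[0, 0, -1], 0, 0.3], [[0, 0, -2], 0, 0.3], [[0, 0, -2], 0, 0.3]]'

```text
time_s: 22.13
eef_pos: [0.45, 0.0763, 0.0424]
ee_rot: [[0.001, 0.998, -0.062], [0.0, -0.062, -0.998], [-1.0, 0.001, -0.0]]
ft_force: [-2.2, 0.3, 10.5]
width: 0.0342
```

Seated; release, rise and head towards p1.

Request:
drive_tool --targets '[[[0, 0, 1], 0, 0.55], [[0, 0, 1], 0, 0.55], [[0, 0, 1], 0, 0.55], [[0, 0, 1], 0, 0.55], [[0, 0, 1], 0, 0.55], [[0, 0, 30], 0, 0.55], [[0, 0, 70], 0, 0.55], [[0, 0, 110], 0, 0.55], [[0, 0, 140], 0, 0.6], [[0, 0, 140], 0, 0.6], [[0, 0, 140], 0, 0.6]]'

```text
time_s: 23.05
eef_pos: [0.4509, 0.0763, 0.183]
ee_rot: [[0.004, 0.998, -0.062], [0.0, -0.062, -0.998], [-1.0, 0.004, -0.0]]
ft_force: [-0.2, -0.7, -0.0]
width: 0.0527
```

Request:
drive_tool --targets '[[[32, 19, 0], 0, 0.6], [[65, 38, 0], 0, 0.6], [[98, 57, 0], 0, 0.6], [[130, 76, 0], 0, 0.6], [[163, 100, 0], 0, 0.6], [[204, 122, 0], 0, 0.6], [[204, 122, -30], 0, 0.6], [[204, 122, -60], 0, 0.6], [[204, 122, -60], 0, 0.6], [[204, 122, -60], 0, 0.6], [[204, 122, -60], 0, 0.6], [[204, 122, -60], 0, 0.6]]'

```text
time_s: 24.05
eef_pos: [0.654, 0.1982, 0.1228]
ee_rot: [[0.002, 0.998, -0.063], [0.0, -0.063, -0.998], [-1.0, 0.002, -0.0]]
ft_force: [0.4, 0.5, 0.2]
width: 0.0531
```

Run:
```python
from h import *
s=arm.get_state();print(s["eef_pos"],s["ee_rot"][:,1],s["width"])
w=cap("wrist","w11.png");print(proj(w,(.656,.199,.034)))
t=cap("top");crop(t,130,160,370,320,3.3,"t6.png")
```

```text
[0.65404145 0.19816936 0.12280439] [ 0.99803941 -0.06256868  0.00157889] 0.05305863717047212
(np.float64(316.45128973467774), np.float64(260.057595406229))
```

View pics/w11.png

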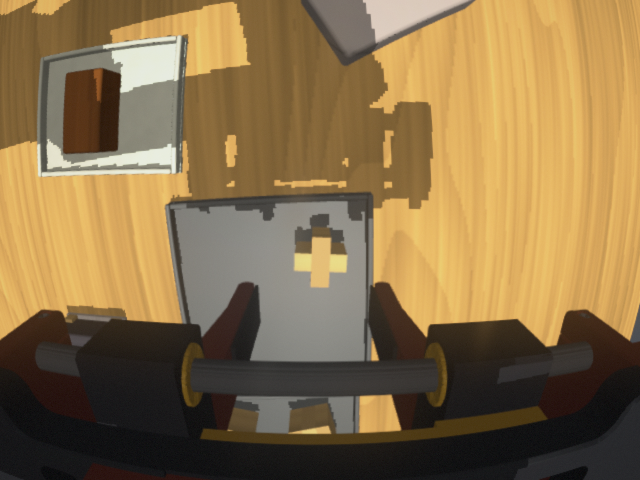

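View pics/t6.png

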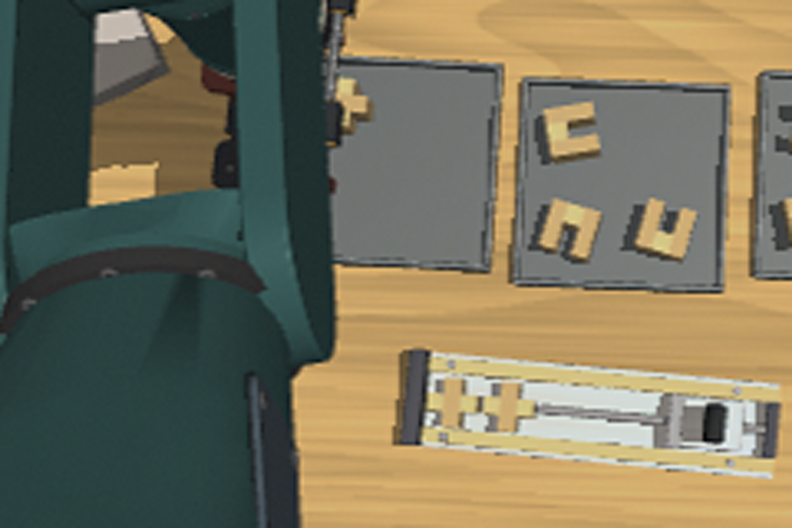

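Two blocks sit upright in the channel; p1 at px (320,259), aligned. Grab it.

Request:
drive_tool --targets '[[[3, 1, -30], 0, 0.6], [[3, 1, -55], 0, 0.6], [[3, 1, -70], 0, 0.6], [[3, 1, -80], 0, 0.6], [[3, 1, -80], 0, 0.6], [[3, 1, -80], 0, 0.6]]'

```text
time_s: 24.65
eef_pos: [0.6569, 0.1993, 0.0422]
ee_rot: [[0.001, 0.998, -0.062], [0.0, -0.062, -0.998], [-1.0, 0.001, -0.0]]
ft_force: [0.5, 0.3, 0.2]
width: 0.0526
```

Request:
drive_tool --targets '[[[0, 0, 0], 0, 0.3], [[0, 0, 0], 0, 0.3], [[0, 0, 0], 0, 0.3], [[0, 0, 0], 0, 0.3], [[0, 0, 0], 0, 0.3], [[0, 0, 0], 0, 0.3]]'

```text
time_s: 25.15
eef_pos: [0.6574, 0.1995, 0.0427]
ee_rot: [[0.002, 0.998, -0.062], [0.0, -0.062, -0.998], [-1.0, 0.002, -0.001]]
ft_force: [-0.2, 0.2, 6.8]
width: 0.0339
```

Request:
drive_tool --targets '[[[0, 0, 25], 0, 0.3], [[0, 0, 60], 0, 0.3], [[0, 0, 82], 0, 0.3], [[-33, -25, 82], 0, 0.3], [[-66, -50, 82], 0, 0.3], [[-99, -75, 82], 0, 0.3], [[-132, -100, 82], 0, 0.3], [[-165, -125, 82], 0, 0.3], [[-190, -145, 82], 0, 0.3], [[-210, -160, 82], 0, 0.3], [[-210, -160, 82], 0, 0.3], [[-210, -160, 82], 0, 0.3]]'

```text
time_s: 26.15
eef_pos: [0.4456, 0.0388, 0.1237]
ee_rot: [[-0.0, 0.998, -0.064], [0.0, -0.064, -0.998], [-1.0, -0.0, -0.0]]
ft_force: [1.2, 0.0, 0.4]
width: 0.0335
```

Request:
drive_tool --targets '[[[0, 0, 0], 0, 0.3], [[0, 0, 0], 0, 0.3], [[0, 0, 0], 0, 0.3]]'

```text
time_s: 26.4
eef_pos: [0.448, 0.0398, 0.1236]
ee_rot: [[0.001, 0.998, -0.061], [0.0, -0.061, -0.998], [-1.0, 0.001, -0.0]]
ft_force: [-0.4, 0.0, -0.4]
width: 0.0336
```

Run:
```python
from h import *
s=arm.get_state();print(s["eef_pos"],s["ee_rot"][:,1],s["width"])
w=cap("wrist","w12.png")
```

```text
[0.44796408 0.03975552 0.12356984] [ 0.99810717 -0.06148733  0.00117322] 0.03364233544336841
```

View pics/w12.png

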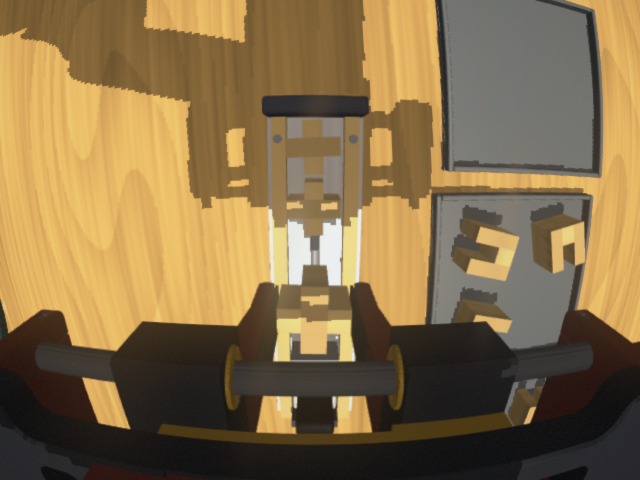

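Aligned with the channel (block and channel centred at u≈314). Lower.

Request:
drive_tool --targets '[[[0, 0, -30], 0, 0.3], [[0, 0, -55], 0, 0.3], [[0, 0, -70], 0, 0.3], [[0, 0, -78], 0, 0.3], [[0, 0, -78], 0, 0.3], [[0, 0, -78], 0, 0.3]]'

```text
time_s: 26.95
eef_pos: [0.4467, 0.0395, 0.0454]
ee_rot: [[-0.001, 0.998, -0.062], [0.0, -0.062, -0.998], [-1.0, -0.001, -0.0]]
ft_force: [-0.2, -1.2, -0.6]
width: 0.0339
```

Request:
drive_tool --targets '[[[0, 0, -1], 0, 0.3], [[0, 0, -2], 0, 0.3], [[0, 0, -2], 0, 0.3]]'

```text
time_s: 27.2
eef_pos: [0.447, 0.0393, 0.0441]
ee_rot: [[0.001, 0.998, -0.062], [-0.0, -0.062, -0.998], [-1.0, 0.001, 0.0]]
ft_force: [-0.4, 0.3, -0.5]
width: 0.0338
```

Request:
drive_tool --targets '[[[0, 0, -1], 0, 0.3], [[0, 0, -2], 0, 0.3], [[0, 0, -2], 0, 0.3]]'

```text
time_s: 27.45
eef_pos: [0.4469, 0.0393, 0.0426]
ee_rot: [[0.001, 0.998, -0.062], [-0.0, -0.062, -0.998], [-1.0, 0.001, -0.0]]
ft_force: [-3.2, 1.3, 14.8]
width: 0.0337
```

Request:
drive_tool --targets '[[[0, 0, 1], 0, 0.55], [[0, 0, 1], 0, 0.55], [[0, 0, 1], 0, 0.55], [[0, 0, 1], 0, 0.55], [[0, 0, 1], 0, 0.55], [[0, 0, 30], 0, 0.55], [[0, 0, 70], 0, 0.55], [[0, 0, 110], 0, 0.55], [[0, 0, 140], 0, 0.5], [[0, 0, 140], 0, 0.2], [[0, 0, 140], 0, 0]]'

```text
time_s: 28.37
eef_pos: [0.4479, 0.0392, 0.183]
ee_rot: [[0.004, 0.998, -0.062], [-0.0, -0.062, -0.998], [-1.0, 0.004, -0.0]]
ft_force: [-0.1, -1.0, -1.5]
width: 0.0339
```

Request:
drive_tool --targets '[[[-2, -35, 0], 0, 0], [[-4, -70, 0], 0, 0], [[-6, -105, 0], 0, 0], [[-9, -137, 0], 0, 0], [[-9, -137, 0], 0, 0], [[-9, -137, 0], 0, 0], [[-9, -137, 0], 0, 0], [[-9, -137, 0], 0, 0]]'

```text
time_s: 29.03
eef_pos: [0.4367, -0.0965, 0.1805]
ee_rot: [[-0.002, 0.998, -0.062], [0.001, -0.062, -0.998], [-1.0, -0.002, -0.001]]
ft_force: [-0.4, 0.5, -0.6]
width: 0.0004
```

Run:
```python
from h import *
s=arm.get_state();print(s["eef_pos"],s["ee_rot"][:,1],s["width"])
w=cap("wrist","w13.png")
t=cap("top");crop(t,210,160,450,310,3.3,"t7.png")
s=cap("side");crop(s,300,200,420,360,3.7,"s7.png")
```

```text
[ 0.43673979 -0.09649621  0.18049703] [ 0.99810102 -0.06155814 -0.0022228 ] 0.00038636840333714244
```

View pics/w13.png

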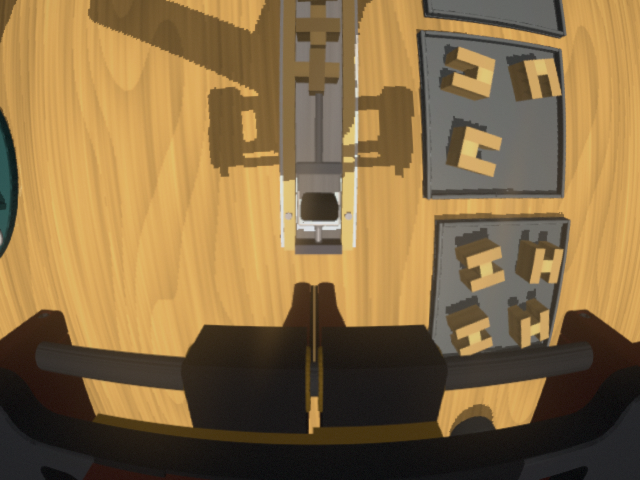

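View pics/t7.png

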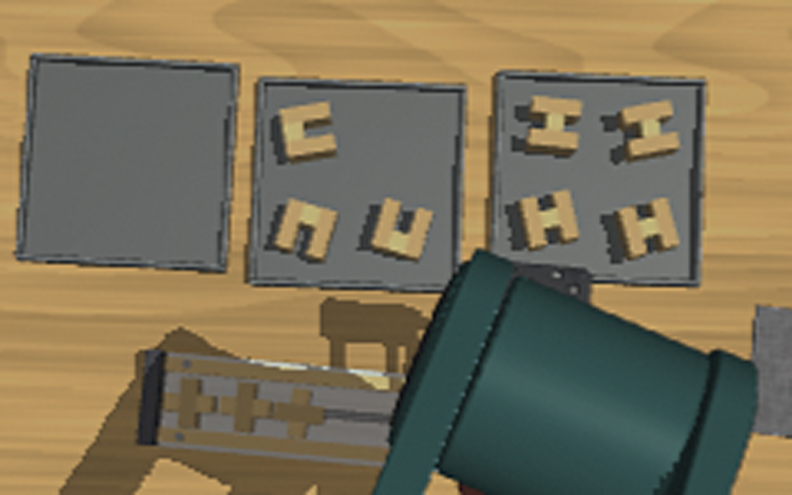

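View pics/s7.png

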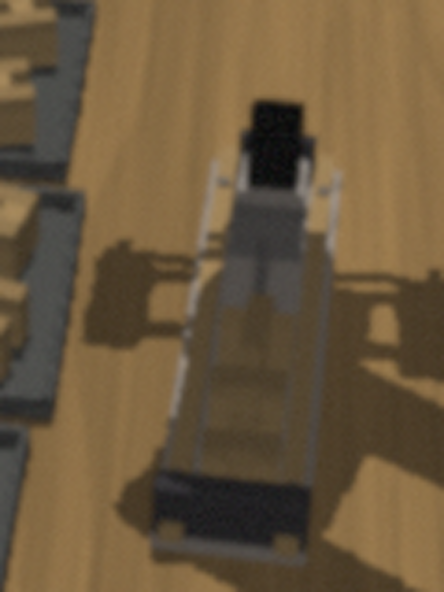

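All three plus blocks are in the channel and bin B is empty. Descend behind the handle with fingers shut.

Request:
drive_tool --targets '[[[1, -3, -35], 0, 0], [[1, -3, -70], 0, 0], [[1, -3, -100], 0, 0], [[1, -3, -113], 0, 0], [[1, -3, -113], 0, 0], [[1, -3, -113], 0, 0]]'

```text
time_s: 29.68
eef_pos: [0.4381, -0.0999, 0.0681]
ee_rot: [[-0.002, 0.998, -0.061], [0.001, -0.061, -0.998], [-1.0, -0.002, -0.001]]
ft_force: [0.1, 0.6, 0.1]
width: 0.0004
```

Request:
drive_tool --targets '[[[0, 3, 0], 0, 0], [[0, 6, 0], 0, 0], [[0, 9, 0], 0, 0], [[1, 12, 0], 0, 0], [[1, 12, 0], 0, 0]]'

```text
time_s: 30.1
eef_pos: [0.44, -0.0883, 0.0692]
ee_rot: [[0.001, 0.998, -0.062], [-0.0, -0.062, -0.998], [-1.0, 0.001, 0.0]]
ft_force: [0.3, -0.0, -0.1]
width: 0.0004
```

Request:
drive_tool --targets '[[[0, 2, 0], 0, 0], [[0, 4, 0], 0, 0], [[0, 6, 0], 0, 0], [[0, 8, 0], 0, 0], [[1, 10, 0], 0, 0], [[1, 10, 0], 0, 0]]'

```text
time_s: 30.6
eef_pos: [0.4404, -0.0782, 0.0684]
ee_rot: [[-0.0, 0.998, -0.062], [0.0, -0.062, -0.998], [-1.0, -0.0, -0.0]]
ft_force: [0.3, 1.0, 0.1]
width: 0.0004
```

Run:
```python
from h import *
s=cap("side");crop(s,300,150,420,360,2.8,"s8.png");w=cap("wrist","w14.png")
```

```text
(no output)
```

View pics/s8.png

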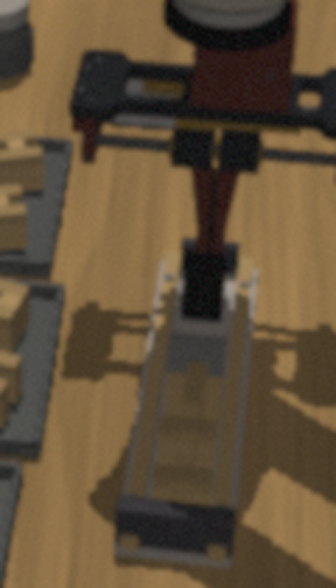

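View pics/w14.png

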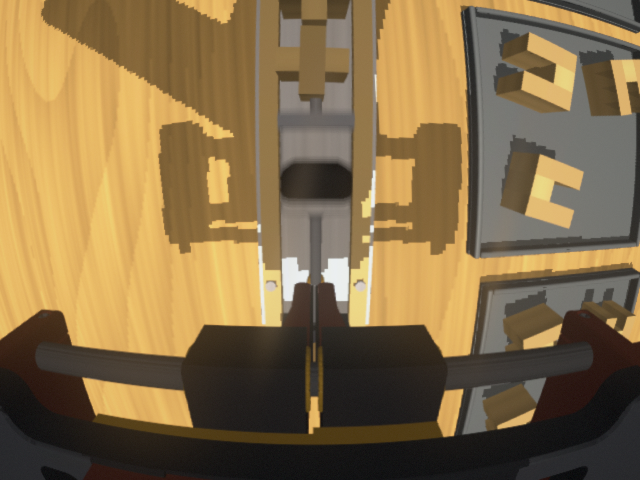

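The wrist picture, taken 0.05 s after the side one, catches the follower just off its catch and moving forward. Back off and rise.

Request:
drive_tool --targets '[[[0, 0, 0], 0, 0], [[0, -6, 0], 0, 0], [[0, -12, 0], 0, 0], [[0, -12, 0], 0, 0], [[0, -12, 35], 0, 0], [[0, -12, 70], 0, 0], [[0, -12, 105], 0, 0], [[-5, -45, 140], 0, 0], [[-8, -80, 140], 0, 0], [[-8, -115, 140], 0, 0], [[-8, -115, 140], 0, 0], [[-8, -115, 140], 0, 0]]'

```text
time_s: 31.7
eef_pos: [0.4324, -0.1954, 0.2086]
ee_rot: [[0.001, 0.998, -0.066], [-0.0, -0.066, -0.998], [-1.0, 0.001, 0.0]]
ft_force: [-0.8, -0.2, -0.4]
width: 0.0005
```

Request:
drive_tool --targets '[[[0, -35, 0], 0, 0], [[0, -70, 0], 0, 0], [[0, -105, 0], 0, 0], [[0, -140, 0], 0, 0], [[0, -140, 0], 0, 0], [[0, -140, 0], 0, 0], [[0, -140, 0], 0, 0]]'

```text
time_s: 32.28
eef_pos: [0.432, -0.3318, 0.2076]
ee_rot: [[-0.002, 0.998, -0.062], [0.003, -0.062, -0.998], [-1.0, -0.002, -0.002]]
ft_force: [0.6, 0.2, -0.1]
width: 0.0004
```

Run:
```python
from h import *
t=cap("top","t9f.png");crop(t,130,160,370,310,3.3,"t9.png")
s=cap("side","s9.png");crop(s,310,220,410,360,4.2,"s9c.png")
```

```text
(no output)
```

View pics/t9.png

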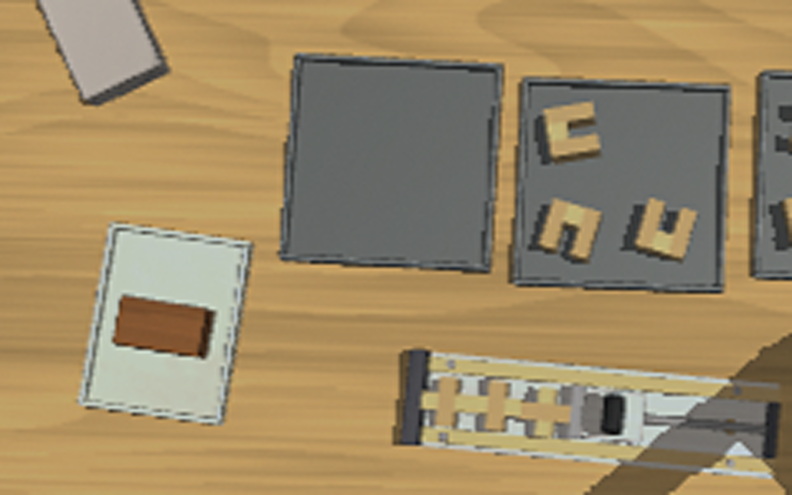

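View pics/s9c.png

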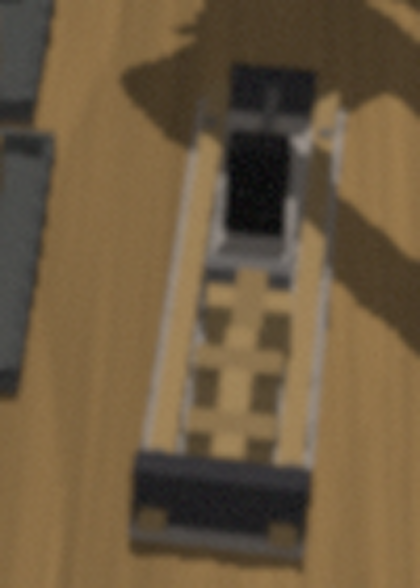

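View pics/s9.png

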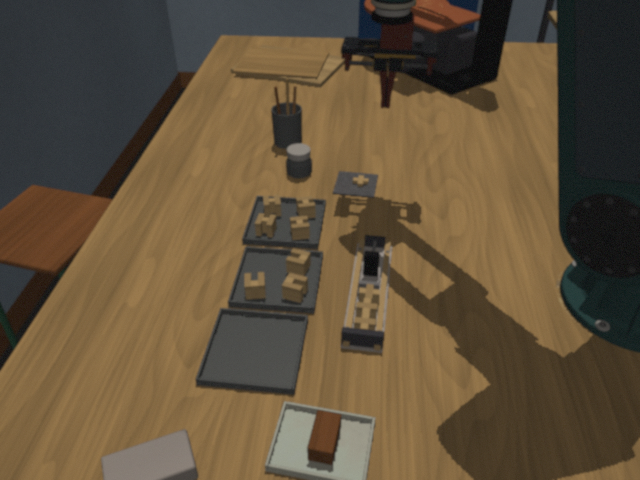

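Run:
```python
from h import *
t=cap("top");P=lambda a,b,z:pt(t,130+a/3.3-.35,160+b/3.3-.35,z)
print(P(612,413,.077))
for q in [(446,400),(495,406),(543,411)]: print(P(*q,.034))
```

```text
[0.445082   0.00346572 0.077     ]
[0.45177916 0.11827874 0.034     ]
[0.44863678 0.08462209 0.034     ]
[0.44615861 0.05169808 0.034     ]
```

Block pitch is about 33–34 mm and the handle sits within 1.5 mm of where three clamped 34 mm blocks put it. Handing in.

Run:
```python
from plant import arm
print(arm.job_done())
```

```text
the job is handed in; nothing more can be done
None
```

The job is done and handed in after about 32 s of robot time. I drew the follower back to its catch and laid the packing block flat in the white tray. The sample is a plus, so I set the three plus blocks from bin B upright in the channel, then pushed the follower off its catch.

- **Clamping:** the last top view shows the three blocks in a row against the end stop, spaced about 33.8 and 33.0 mm apart (34 expected). The follower handle measured y = 3.5 mm, against about 2 mm expected for three clamped blocks.
- **Everything else:** bin B is empty, and the last side view shows bins A and C, the sample and the glue pot as they were. The gripper is well clear.
- **Disagreement:** the wrist camera read about 2 mm off from the top and side cameras across the jaws. The jaws centred each block, so it did no harm.
- **Regrip:** my first grip on the second block was about 4 mm too high, so I regripped it lower before lifting.
- **Forces:** readings at the end of each move peaked at about 26 N, when seating the first block; the force during a move was not recorded.

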